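# Push the puzzle box home into its storage lane

## Robot

A 7-joint arm with a two-finger parallel gripper is mounted at the origin on the work surface. World frame = base frame: x ahead of the robot, y to its left, z up, the work surface at z = 0. Lengths are in mm, angles in rad, forces in N, time in s.
With the tool pointing down it reaches from about 425 to 950 mm from the base axis. Payload 4.7 kg.
Tool frame: the origin (TCP) lies at the very end of the fingers, on their centre line; the grasp point (between the pads) lies 19 mm behind it; z points along the fingers, x is the direction in which the jaws open and shut, and the axes are right-handed (so a half turn about z gives the same grasp; the last joint's range is limited). The gripper opens to 85 mm and grips with 20 to 120 N. Pads are 22 mm wide; open, the fingers measure 114 mm over their backs; the gripper's body (76 mm by 85 mm) begins 54 mm behind the grasp point. The pads swing forward as they close: fully open they stand 13 mm farther back than shut.
Start: joints at [1.146, 0.469, -0.049, 1.532, 0.024, 1.141, -0.082], TCP at [260.291, -622.814, 231.335] pointing down, gripper open.
Joint ranges: [-2.59, 2.59], [-0.33, 1.99], [-1.39, 1.29], [0.1, 2.45], [-1.04, 4.18], [0.21, 1.99], [-2.66, 2.66]. Speed limits (rad/s): [2.57, 2.57, 3.14, 3.14, 3.14, 3.14, 3.14].

## Interface

Orientations are given as a unit quaternion [w, x, y, z].
In Python, from cell import ctrl, imaging gives the robot as it stands.
- The arm moves only by the shell command python3 -m pendant 'ROWS'. ROWS is JSON, a list that holds one entry, the list of rows, each a list of 7 numbers: the shift along the tool's x, y, z in units of 100 mm (1.0 is 100 mm), then the turn, a rotation vector about the tool's x, y, z in units of 90 degrees (1.0 is 90 degrees), then the closure, from 0 (fully open) to 1 (shut). In form: [[[x, y, z, rx, ry, rz, gripper], ...]]. A call has 1 to 20 rows; each row shifts and turns the commanded pose from where the row before left it, along the tool's axes as they then stand; what a row does not reach is not made up. A row lasts 1/8 s, in which the tool goes at most 62.5 mm and 10.7 degrees, less where a joint would pass 70% of its speed; a pose out of reach is approached as far as the arm can. A call with a number of a shift or a turn outside -1 to 1 is refused whole. A call with a gripper value outside its range is refused whole. The fingers move at their own pace and stop on an object; the grip force is fixed at half the most. Time passes only in rows, so rows that do not move let the fingers close. It gives the time, the measured TCP pose, the force and the opening at its end, in the units of the state.
- ctrl.observe(): the state, without advancing time (a new reading comes with each control period).
- imaging.snapshot(name): name is "side" or "top"; returns (picture, depth): 400x640x3 uint8, red, green, blue; 400x640 float32, mm along the optical axis (not along the pixel's ray), 0 where there is no reading.
- imaging.get_calibration(name): a dict with "vfov" (degrees; the focal length in pixels is half the picture's height over the tangent of half this angle, whatever the lens; pixels are square), "cx", "cy" (the principal point, pixels), "cam_to_world" (4x4, takes a point from camera to world coordinates). Camera axes: x right, y down, z forward; pixel columns grow to the right and rows downward; lengths in mm; the calibration is good to about 2 mm. A picture is of the moment at which its call begins. get_calibration takes no time and is no camera call.
- ctrl.close_job(): hands the job in, once; it reports no verdict.
The state is a dict: "clock": time; "joint_pos": joint angles; "joint_vel": joint speeds; "effort": joint torques, N m; "position": TCP position; "ee_rot": TCP orientation; "force": force on the tool from outside, world axes, zero at the start; "torque": the same for the moment, N m; "gripper_width": opening from 0.0 (shut) to 1.0 (fully open).
Only numpy, scipy, OpenCV 4.12 (cv2) and the standard library are available. Lean on these libraries where they do the work, as an engineer would, in place of code of your own. Each camera call takes 0.05 s, during which the arm holds its last target.

## Task

Put away the puzzle box standing in front of the storage bay: push it along the bench into the empty lane until it is fully home at the end board, without the box or the robot touching any of the guide rails. Only push it, never lift or tip it, leave the other things where they are, and let go of it at the end.

Things in the scene. Friction and masses are not known exactly. Their poses are not given: they have to be found in the camera images.
- puzzle_box: Closed rigid cardboard puzzle box with a white lid and a picture on top, a plain block 120 mm long (its x) by 90 mm wide (its y) by 55 mm high, 0.3 to 0.6 kg, loose on the bench in front of the empty lane and roughly facing it (its +x end goes in first), up to 15 mm off the lane's centre line and 0.2 rad askew. Origin: centre of its underside.
- lane_open: The empty lane: two fixed aluminium guide rails on the bench (the bench is its floor), each 150 mm long, 10 mm thick, 15 mm high, 114 mm clear between them (12 mm to spare each side of a centred box). Origin: on the bench at the lane's mouth, midway between the rails; +x points into the lane. The end board closes it at x = 150 mm; a box fully home has its centre at x = 90 mm. The box stands 40 mm proud of the rails.
- lane_full: The neighbouring lane of the same shape and axes, parallel to the empty lane and 140 mm to one side or the other of it; a second puzzle box is parked in it. Same origin as for the empty lane.
- bay: Fixed wooden end board that closes both lanes: 300 mm wide, 18 mm thick, 70 mm high, with two short props behind it. Origin: on the bench, midway between the mouths of the two lanes, +x into the lanes; the board's near face is at x = 150 mm.
- parked_box: Puzzle box of the same size (120 x 90 x 55 mm), already parked in the other lane. Leave it. Origin: centre of its underside.
- tape_roll: Roll of tape lying flat, 90 mm across, 24 mm high, loose. Leave it. Origin: centre of its underside.
- eraser: Wood-backed board eraser, 100 x 45 x 30 mm, loose, behind the end board. Leave it. Origin: centre of its underside.
- glue_jar: Small lidded jar, 56 mm across, 75 mm high, loose, behind the end board. Leave it. Origin: centre of its underside.
There are look-alikes about, which are no part of the job. Leave any green look-alike of the puzzle_box alone. What is shaped like the lane_open but turquoise is not meant.

How it is judged:
By the outcome, as a careful person would: the job done as asked, in the order asked, and still so for the second after the job is handed in, with the robot touching nothing.
It also fails if it takes over 45 s, if anything falls off the work surface, if the arm or the gripper's body presses on something with over 40 N, if the wrist force passes 120 N, or if a joint passes its speed limit or range.

## Working session

There is one attempt and no reset: what is moved stays moved. The work goes in short steps, Python scripts to look and compute and a shell command to move; the robot and the scene stay as the last step left them, time stands still between calls to the robot, and variables do not carry over. Pictures are saved under pics/ and viewed, and the job is handed in when it is done.

```bash
mkdir -p pics; ls
python3 - <<'E'
from cell import ctrl, imaging
import cv2, numpy as np
for n in ("side","top"):
    p,d=imaging.snapshot(n); cv2.imwrite(f"pics/{n}0.png",p[:,:,::-1]); np.savez(f"pics/{n}0.npz",p=p,d=d)
    print(n,imaging.get_calibration(n))
print(ctrl.observe())
E
```

```text
pics
side {'vfov': 51.64903375888037, 'cx': 315.048825262886, 'cy': 199.97545257805322, 'cam_to_world': array([[ 9.75895205e-01, -1.68292198e-01,  1.38947056e-01,
         3.84285363e+02],
       [-2.17898033e-01, -7.15759052e-01,  6.63482801e-01,
        -5.07564094e+02],
       [-1.22063656e-02, -6.77765974e-01, -7.35176366e-01,
         6.63048185e+02],
       [ 0.00000000e+00,  0.00000000e+00,  0.00000000e+00,
         1.00000000e+00]])}
top {'vfov': 45.687100712947114, 'cx': 326.2284868596152, 'cy': 204.35423515131768, 'cam_to_world': array([[ 1.49232209e-02, -9.77686210e-01,  2.09539905e-01,
         3.40663329e+02],
       [-9.99887460e-01, -1.49140882e-02,  1.62376242e-03,
         8.62765564e+01],
       [ 1.53756650e-03, -2.09540555e-01, -9.77798748e-01,
         9.69671522e+02],
       [ 0.00000000e+00,  0.00000000e+00,  0.00000000e+00,
         1.00000000e+00]])}
{'clock': 0.1, 'joint_pos': array([ 1.14610063,  0.46937636, -0.04855932,  1.53359163,  0.02412542,
        1.14101408, -0.08232151]), 'joint_vel': array([-4.01222334e-05, -5.11586200e-04, -5.32913155e-04, -2.37143646e-03,
        5.64767153e-04, -3.27126590e-04, -1.51319610e-03]), 'effort': array([ 1.20900604e-03, -5.11511958e+01, -4.66130418e-02, -2.38390553e+01,
        1.08576013e-02,  4.34908798e-03,  1.42806641e-05]), 'position': array([ 260.01984362, -622.3265467 ,  230.34850006]), 'ee_rot': array([-4.55982972e-04,  8.32324784e-01, -5.54287507e-01, -7.77845367e-04]), 'force': array([ 0.10305924, -0.42871517,  0.53774722]), 'torque': array([ 0.05122855, -0.01529613,  0.02241026]), 'gripper_width': 0.9983616800315449}
```

View pics/side0.png

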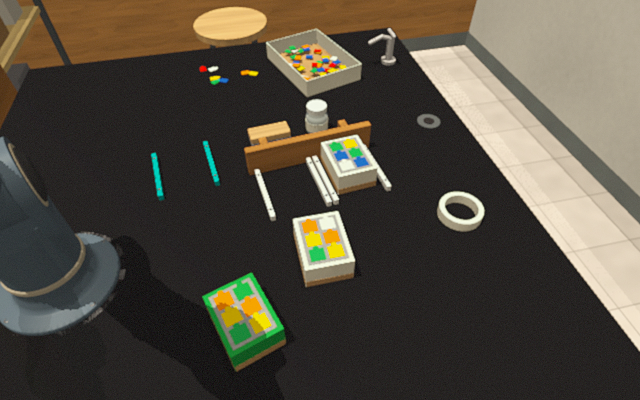

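View pics/top0.png

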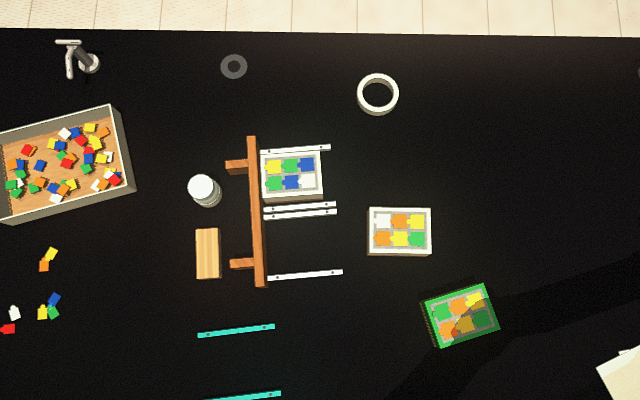

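The side view shows the white box at (323,247), with the empty lane between the rails at (265,194) and (318,180). The parked box is at (348,160), the green look-alike at (245,320), and the turquoise rails are at the left. In the top view the box is at (400,231), the lane rails run (342,271)-(268,278) and (336,211)-(264,217), and the lane runs to image left (+y).

```bash
cat > h.py <<'E'
import numpy as np, cv2
from cell import ctrl, imaging
def load(n,tag):
    p,d=imaging.snapshot(n); np.savez(f"pics/{n}{tag}.npz",p=p,d=d); cv2.imwrite(f"pics/{n}{tag}.png",p[:,:,::-1]); return p,d
def rays(n,uv):
    c=imaging.get_calibration(n); f=200/np.tan(np.radians(c['vfov']/2)); uv=np.asarray(uv,float)
    r=np.c_[(uv[:,0]-c['cx'])/f,(uv[:,1]-c['cy'])/f,np.ones(len(uv))]
    T=c['cam_to_world']; return T[:3,3], r@T[:3,:3].T
def plane(n,uv,z):
    o,r=rays(n,uv); return o+r*((z-o[2])/r[:,2])[:,None]
def cloud(n,d):
    v,u=np.mgrid[:400,:640]; o,r=rays(n,np.c_[u.ravel(),v.ravel()])
    P=o+r*d.reshape(-1,1); P[d.ravel()==0]=np.nan; return P.reshape(400,640,3)
E
cat > m.py <<'E'
from h import *
seeds={'side':{'box':(323,247),'railA':(265,194),'railB':(318,180),'parked':(348,160)},'top':{'box':(400,231),'railA':(305,275),'railB':(300,214),'parked':(292,174)}}
for n in ('side','top'):
    z=np.load(f'pics/{n}0.npz'); p,d=z['p'],z['d']; P=cloud(n,d)
    hsv=cv2.cvtColor(p,cv2.COLOR_RGB2HSV)
    # bench bias
    m=(hsv[...,2]<40)&np.isfinite(P[...,2]); m[:150]=0; 
    if n=='side': m[:,:330]=0
    print(n,'bench z',np.nanmedian(P[...,2][m]))
    H=P[...,2]
    for lo,hi,nm in ((42,68,'lid'),(8,22,'rail')):
        k=((H>lo)&(H<hi)).astype(np.uint8)
        if nm=='rail': k&=((hsv[...,1]<60)&(hsv[...,2]>110)).astype(np.uint8)
        nn,l,s,c=cv2.connectedComponentsWithStats(k)
        for i in range(1,nn):
            if s[i,4]<80: continue
            Q=P[l==i]
            (cx,cy),(w,h),a=cv2.minAreaRect(Q[:,:2].astype(np.float32))
            print(n,nm,'px',c[i].round(),'n',s[i,4],'xy',round(cx,1),round(cy,1),'wh',round(w,1),round(h,1),'a',round(a,2),'z',np.median(Q[:,2]).round(1))
E
python3 m.py
```

```text
side bench z -0.04612091834894727
side lid px [314.  55.] n 579 xy 623.4 640.3 wh 188.0 271.0 a 17.38 z 47.2
side lid px [317. 116.] n 193 xy 566.4 322.9 wh 33.0 53.3 a 80.07 z 51.8
side lid px [332. 152.] n 2678 xy 533.1 161.4 wh 299.8 137.9 a 4.87 z 55.3
side lid px [323. 242.] n 2756 xy 491.8 -55.4 wh 122.5 90.3 a 89.49 z 55.4
side lid px [ 59. 282.] n 784 xy 26.5 -31.3 wh 129.2 56.8 a 36.38 z 53.5
side lid px [243. 315.] n 4043 xy 331.8 -169.2 wh 90.1 121.6 a 17.97 z 55.4
side rail px [325.  50.] n 234 xy 665.6 680.4 wh 87.9 214.2 a 19.62 z 16.2
side rail px [312.  78.] n 313 xy 577.8 579.8 wh 146.5 314.1 a 51.87 z 15.3
side rail px [381. 173.] n 144 xy 667.4 157.2 wh 11.4 151.3 a 6.23 z 14.3
side rail px [322. 179.] n 515 xy 536.2 143.7 wh 27.0 154.5 a 5.84 z 14.5
side rail px [265. 193.] n 253 xy 404.7 131.3 wh 11.4 154.8 a 6.62 z 14.7
side rail px [460. 212.] n 315 xy 792.1 -23.5 wh 82.3 81.2 a 18.09 z 15.6
side rail px [ 90. 238.] n 173 xy 43.2 82.2 wh 26.7 54.8 a 64.2 z 11.6
side rail px [ 36. 315.] n 1756 xy -27.2 -61.6 wh 74.1 199.0 a 64.34 z 11.7
top bench z 0.19578965786
[... 386 characters left out ...]
n 164 xy 557.3 324.8 wh 32.5 53.5 a 48.36 z 49.0
top lid px [400. 230.] n 2876 xy 488.2 -56.6 wh 90.6 120.6 a 0.02 z 55.9
top lid px [242. 263.] n 232 xy 420.7 249.7 wh 18.3 45.4 a 5.95 z 49.8
top lid px [461. 315.] n 3204 xy 328.0 -170.5 wh 90.5 121.4 a 18.15 z 56.0
top rail px [93. 63.] n 102 xy 858.6 607.7 wh 42.6 22.7 a 2.23 z 10.3
top rail px [296. 149.] n 359 xy 663.9 155.3 wh 12.8 148.6 a 5.69 z 14.7
top rail px [ 56. 198.] n 89 xy 550.8 646.3 wh 23.0 18.1 a 65.4 z 14.0
top rail px [299. 206.] n 369 xy 540.1 143.3 wh 11.2 148.5 a 5.95 z 15.2
top rail px [300. 214.] n 368 xy 524.4 141.1 wh 11.5 148.6 a 5.99 z 14.8
top rail px [305. 275.] n 380 xy 401.3 128.5 wh 10.1 150.1 a 5.94 z 15.3
```

```bash
python3 -m pendant '[[[-0.316,-0.39,0,0,0,0,0],[-0.316,-0.39,0,0,0,0,0],[-0.316,-0.39,0,0,0,0,0],[-0.316,-0.39,0,0,0,0,0],[-0.316,-0.39,0,0,0,0,0],[-0.316,-0.39,0,0,0,0,0],[-0.316,-0.39,0,0,0,0,0],[-0.316,-0.39,0,0,0,0,0],[-0.316,-0.39,0,0,0,0,0],[-0.316,-0.39,0,0,0,0,0],[-0.316,-0.39,0,0,0,0,0],[-0.316,-0.39,0,0,0,0,0],[-0.316,-0.39,0,0,0,0,0],[0,0,0,0,0,0.0935,0],[0,0,0,0,0,0.0935,0],[0,0,0,0,0,0,0]]]'
cat > g.py <<'E'
# lane frame pose of tool + shift to a target given in lane frame (s, lat, z)
from h import *
import sys
from scipy.spatial.transform import Rotation as R
M=np.array([464.7,135.5]); a=np.radians(95.92); D=np.array([np.cos(a),np.sin(a)]); N=np.array([-D[1],D[0]])
def lane(xy): r=np.asarray(xy)[:2]-M; return np.array([r@D+75,r@N])
o=ctrl.observe(); q=o['ee_rot']; T=R.from_quat([q[1],q[2],q[3],q[0]]).as_matrix()
print('t',o['clock'],'pos',o['position'].round(1),'lane',lane(o['position']).round(1),'xang',np.degrees(np.arctan2(T[1,0],T[0,0])).round(2),'tilt z',T[:,2].round(3),'F',o['force'].round(1),'j',o['joint_pos'].round(2),'w',o['gripper_width'])
if len(sys.argv)>3:
    s,l,z=map(float,sys.argv[1:4]); p=M+(s-75)*D+l*N
    print('tool shift (100mm)',(T.T@(np.r_[p,z]-o['position'])/100).round(3))
E
python3 g.py -118 -85 18
```

```text
clock: 2.1
position: [569.4, -48.2, 230.9]
ee_rot: [0.0, 0.743, -0.669, -0.0]
force: [0.5, 0.6, -0.2]
gripper_width: 0.998
t 2.1 pos [569.4 -48.2 230.9] lane [-118.5  -85.2] xang -84.04 tilt z [-0.001 -0.    -1.   ] F [ 0.5  0.6 -0.2] j [ 0.24  0.32 -0.29  1.77  0.1   1.07 -1.55] w 0.9978616194427488
tool shift (100mm) [-0.005  0.     2.129]
```

```bash
python3 -m pendant '[[[0,0,0.4,0,0,0,0],[0,0,0.4,0,0,0,0],[0,0,0.4,0,0,0,0],[0,0,0.4,0,0,0,0],[0,0,0.4,0,0,0,0],[0,0,0.13,0,0,0,0],[0,0,0,0,0,0,0]]]'
python3 g.py -118 -58 17; python3 -c "
from h import *
load('side','1');load('top','1')"
```

```text
clock: 2.98
position: [569.6, -48.4, 18.1]
ee_rot: [0.0, 0.743, -0.67, -0.0]
force: [-0.1, -0.8, 0.2]
gripper_width: 1.0
t 2.975 pos [569.6 -48.4  18.1] lane [-118.7  -85.3] xang -84.1 tilt z [-0.001  0.    -1.   ] F [-0.1 -0.8  0.2] j [ 0.19  0.58 -0.24  1.94  0.22  0.64 -1.65] w 0.9996413415131535
tool shift (100mm) [-0.007  0.273  0.011]
```

View pics/side1.png

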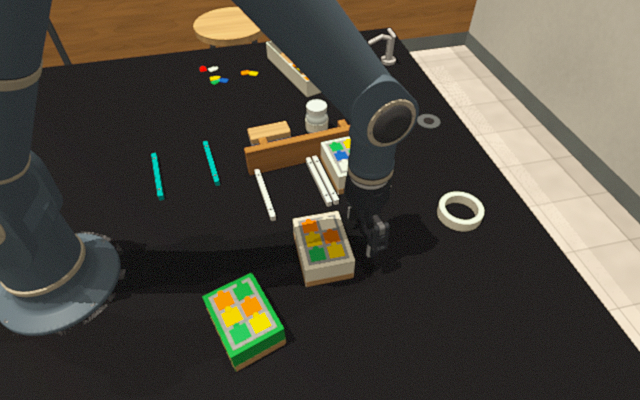

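View pics/top1.png

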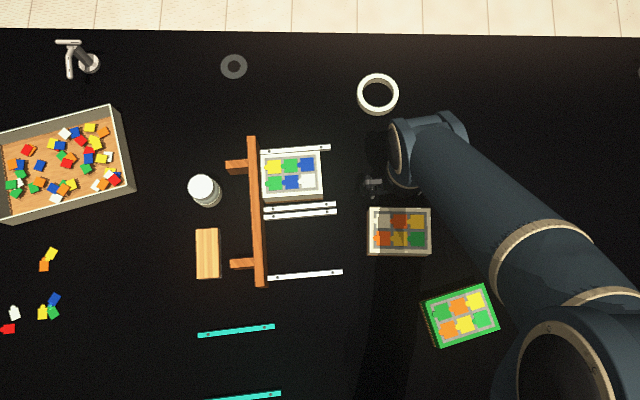

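The side view shows the box unmoved at (323,247), with the fingers down beside it at (375,235). I'll push sideways gently.

```bash
python3 -m pendant '[[[0,0.06,0,0,0,0,0],[0,0.06,0,0,0,0,0],[0,0.04,0,0,0,0,0],[0,0.03,0,0,0,0,0],[0,0.03,0,0,0,0,0],[0,0,0,0,0,0,0]]]'
python3 g.py -118 -56 17
cat > b.py <<'E'
from h import *
import sys,io,contextlib
with contextlib.redirect_stdout(io.StringIO()):
    sys.argv=sys.argv[:2]; from g import lane
# offsets bring each camera to the average frame
OFF={'side':(-1.8,-0.7),'top':(1.8,0.7)}
for n in ('side','top'):
    p,d=load(n,sys.argv[1]); P=cloud(n,d)+np.r_[OFF[n],0]; hsv=cv2.cvtColor(p,cv2.COLOR_RGB2HSV)
    L=(P[...,:2]-[0,0]).reshape(-1,2); L=np.array(lane(np.array([0,0])))*0+0 if 0 else None
    from g import M,D,N
    r=P[...,:2]-M; s=r@D+75; l=r@N
    k=((P[...,2]>48)&(P[...,2]<62)&(hsv[...,2]>70)&(s<155)&(s>-220)&(abs(l)<68)).astype(np.uint8)
    nn,lab,st,c=cv2.connectedComponentsWithStats(k)
    i=1+np.argmax(st[1:,4]); m=lab==i
    (cs,cl),(w,h),a=cv2.minAreaRect(np.c_[s[m],l[m]].astype(np.float32))
    a=(a+45)%90-45
    print(n,'s',round(cs,1),'lat',round(cl,1),'wh',round(w,1),round(h,1),'yaw',round(a,2),'px',c[i].round(),'n',st[i,4],'z',np.median(P[...,2][m]).round(1))
E
python3 b.py 2
```

```text
clock: 3.82
position: [548.0, -50.4, 18.5]
ee_rot: [-0.0, 0.742, -0.67, 0.0]
force: [1.9, 0.2, 0.0]
gripper_width: 1.001
t 3.825 pos [548.  -50.4  18.5] lane [-118.5  -63.7] xang -84.14 tilt z [ 0.001  0.    -1.   ] F [1.9 0.2 0. ] j [ 0.2   0.56 -0.24  1.99  0.22  0.61 -1.65] w 1.0008032842496422
tool shift (100mm) [-0.004  0.077  0.015]
side s -118.9 lat -4.3 wh 91.2 121.8 yaw -5.27 px [322. 241.] n 2652 z 55.4
top s -118.9 lat -3.7 wh 90.8 120.5 yaw -5.02 px [400. 232.] n 2672 z 55.9
```

```bash
python3 -m pendant '[[[0,0.02,0,0,0,0,0],[0,0.02,0,0,0,0,0],[0,0.02,0,0,0,0,0],[0,0,0,0,0,0,0]]]'
python3 g.py; python3 b.py 3
```

```text
clock: 4.42
position: [541.6, -51.2, 18.3]
ee_rot: [0.0, 0.742, -0.67, -0.0]
force: [2.1, 1.4, 0.7]
gripper_width: 1.001
t 4.425 pos [541.6 -51.2  18.3] lane [-118.6  -57.2] xang -84.14 tilt z [-0. -0. -1.] F [2.1 1.4 0.7] j [ 0.2   0.55 -0.24  2.01  0.22  0.61 -1.65] w 1.0005750295548237
side s -120.3 lat -0.2 wh 91.6 122.7 yaw -2.71 px [320. 243.] n 2682 z 55.4
top s -120.5 lat -0.0 wh 91.4 120.3 yaw -2.54 px [401. 234.] n 2625 z 55.9
```

```bash
python3 -m pendant '[[[0,0.015,0,0,0,0,0],[0,0.015,0,0,0,0,0],[0,0,0,0,0,0,0]]]'
python3 g.py; python3 b.py 4
```

```text
clock: 4.9
position: [538.6, -51.5, 18.3]
ee_rot: [0.0, 0.742, -0.67, -0.0]
force: [1.9, 1.1, 0.3]
gripper_width: 0.999
t 4.9 pos [538.6 -51.5  18.3] lane [-118.6  -54.2] xang -84.15 tilt z [-0. -0. -1.] F [1.9 1.1 0.3] j [ 0.2   0.55 -0.24  2.01  0.22  0.6  -1.65] w 0.9993795890832681
side s -121.5 lat 0.7 wh 94.6 122.0 yaw -0.89 px [320. 243.] n 2695 z 55.5
top s -121.4 lat 1.6 wh 92.0 120.3 yaw -1.23 px [402. 235.] n 2590 z 56.0
```

```bash
python3 -m pendant '[[[0,-0.15,0,0,0,0,0],[0,-0.2,0,0,0,0,0],[0,0,-0.4,0,0,0,0.4],[0,0,-0.4,0,0,0,0.4],[0,0,-0.4,0,0,0,0.4],[0.33,0.3,0,0,0,-0.1,0.4]]]'
python3 g.py; python3 -m pendant '[[[0,0,0,0,0,-0.1,0.4],[0,0,0,0,0,-0.1,0.4],[0,0,0,0,0,-0.1,0.4],[0,0,0,0,0,-0.1,0.4],[0,0,0,0,0,-0.1,0.4],[0,0,0,0,0,-0.1,0.4],[0,0,0,0,0,-0.1,0.4],[0,0,0,0,0,-0.1,0.4],[0,0,0,0,0,-0.1,0.4],[0,0,0,0,0,0,0.4]]]'
python3 g.py -220 1 120
```

```text
clock: 5.75
position: [551.8, -81.1, 142.2]
ee_rot: [-0.003, 0.796, -0.606, 0.004]
force: [-0.5, -1.0, -0.1]
gripper_width: 0.6
t 5.75 pos [551.8 -81.1 142.2] lane [-149.4  -64.3] xang -74.54 tilt z [ 0.009  0.    -1.   ] F [-0.5 -1.  -0.1] j [ 0.32  0.39 -0.32  1.9   0.16  0.86 -1.38] w 0.6004055515435422
clock: 7.0
position: [547.5, -84.2, 138.1]
ee_rot: [-0.0, 0.999, 0.05, -0.0]
force: [0.6, 0.2, -0.8]
gripper_width: 0.605
t 7.0 pos [547.5 -84.2 138.1] lane [-152.1  -59.7] xang 5.72 tilt z [-0.  0. -1.] F [ 0.6  0.2 -0.8] j [ 0.57  0.45 -0.63  1.89  0.33  0.91 -0.13] w 0.6045745712026869
tool shift (100mm) [-0.605  0.682  0.181]
```

```bash
python3 -m pendant '[[[-0.3,0.34,0,0,0,0,0.4],[-0.305,0.342,0,0,0,-0.002,0.4],[0,0,0,0,0,0,0.4],[0,0,0.4,0,0,0,0.4],[0,0,0.4,0,0,0,0.4],[0,0,0.4,0,0,0,0.4],[0,0,0,0,0,0,0.4]]]'
python3 g.py -200 1 18;python3 b.py 5
```

```text
clock: 7.88
position: [492.5, -156.6, 16.2]
ee_rot: [-0.001, 0.999, 0.053, -0.003]
force: [-0.0, -0.1, 1.3]
gripper_width: 0.6
t 7.875 pos [ 492.5 -156.6   16.2] lane [-218.4    2.5] xang 6.02 tilt z [-0.005  0.002 -1.   ] F [-0.  -0.1  1.3] j [ 0.63  0.57 -0.52  2.05  0.47  0.64 -0.1 ] w 0.6004812078285726
tool shift (100mm) [ 0.015 -0.184 -0.018]
side s -115.7 lat 19.3 wh 56.8 111.1 yaw -2.07 px [304. 240.] n 1025 z 55.5
top s -121.4 lat 2.5 wh 90.5 120.4 yaw -0.94 px [402. 234.] n 2839 z 55.9
```

View pics/side5.png

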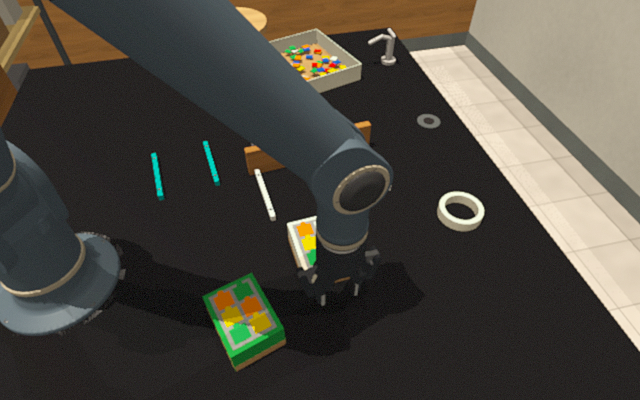

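```bash
python3 -m pendant '[[[0,-0.1,-0.02,0,0,0,0.4],[0,-0.1,0,0,0,0,0.4],[0,-0.06,0,0,0,0,0.4],[0,-0.08,0,0,0,0,0.4],[0,-0.08,0,0,0,0,0.4],[0,-0.08,0,0,0,0,0.4],[0,-0.08,0,0,0,0,0.4],[0,0,0,0,0,0,0.4]]]'
python3 g.py -100 1 18;python3 b.py 6
```

```text
clock: 8.98
position: [487.4, -98.4, 20.1]
ee_rot: [-0.001, 0.999, 0.053, -0.0]
force: [-0.1, 0.4, -0.1]
gripper_width: 0.6
t 8.975 pos [487.4 -98.4  20.1] lane [-160.     1.5] xang 6.12 tilt z [-0.001  0.001 -1.   ] F [-0.1  0.4 -0.1] j [ 0.54  0.54 -0.53  2.1   0.47  0.61 -0.21] w 0.5998086327738608
tool shift (100mm) [ 0.007 -0.6    0.022]
side s -66.0 lat 28.1 wh 44.2 73.0 yaw -1.79 px [294. 221.] n 521 z 55.4
top s -89.4 lat 4.4 wh 120.2 90.3 yaw 0.16 px [385. 237.] n 2795 z 55.9
```

```bash
python3 -m pendant '[[[0.01,-0.06,0,0,0,0,0.4],[0.01,-0.06,0,0,0,0,0.4],[0.01,-0.06,0,0,0,0,0.4],[0.01,-0.06,0,0,0,0,0.4],[0,0,0,0,0,0,0.4]]]'
python3 g.py -100 1 18;python3 b.py 7
```

```text
clock: 9.7
position: [489.6, -74.6, 20.4]
ee_rot: [-0.0, 0.999, 0.053, 0.0]
force: [0.2, 0.2, 0.3]
gripper_width: 0.603
t 9.7 pos [489.6 -74.6  20.4] lane [-136.6   -3.1] xang 6.1 tilt z [ 0.001  0.001 -1.   ] F [0.2 0.2 0.3] j [ 0.49  0.54 -0.53  2.1   0.47  0.61 -0.26] w 0.6026351386818493
tool shift (100mm) [-0.04  -0.366  0.025]
side s -40.3 lat 23.4 wh 70.0 43.1 yaw 0.07 px [293. 211.] n 470 z 55.4
top s -65.9 lat -0.2 wh 120.2 90.5 yaw 0.19 px [373. 236.] n 2759 z 55.8
```

View pics/top7.png

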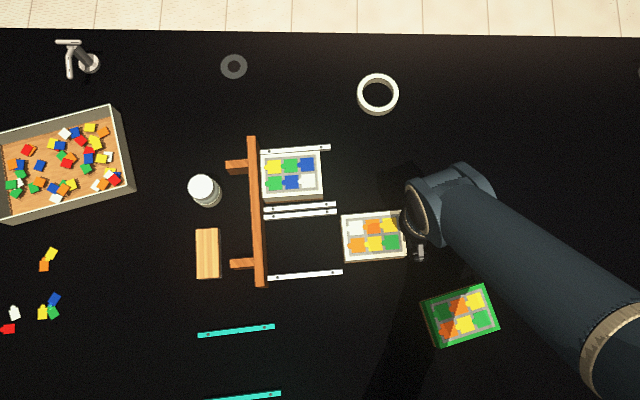

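The top view shows the box squarely at the mouth (373,236), centred between the rails at (342,271) and (336,211). I'll push straight in.

```bash
python3 -m pendant '[[[0,-0.08,0,0,0,0,0.4],[0,-0.1,0,0,0,0,0.4],[0,-0.1,0,0,0,0,0.4],[0,-0.1,0,0,0,0,0.4],[0,-0.1,0,0,0,0,0.4],[0,-0.1,0,0,0,0,0.4],[0,-0.06,0,0,0,0,0.4],[0,0,0,0,0,0,0.4]]]'
python3 g.py 19.4 -3 20;python3 b.py 8
```

```text
clock: 10.8
position: [482.5, -11.0, 20.3]
ee_rot: [-0.0, 0.999, 0.053, 0.0]
force: [-0.2, -0.7, -0.0]
gripper_width: 0.605
t 10.8 pos [482.5 -11.   20.3] lane [-72.5  -2.6] xang 6.09 tilt z [ 0.     0.001 -1.   ] F [-0.2 -0.7 -0. ] j [ 0.36  0.53 -0.53  2.13  0.47  0.6  -0.4 ] w 0.6049197989641754
tool shift (100mm) [ 0.007 -0.919  0.004]
side s 28.7 lat 25.8 wh 38.7 61.7 yaw -0.1 px [283. 188.] n 326 z 55.4
top s -1.3 lat 0.1 wh 119.2 90.6 yaw 0.29 px [339. 239.] n 2645 z 55.9
```

```bash
python3 -m pendant '[[[0,-0.08,0,0,0,0,0.4],[0,-0.1,0,0,0,0,0.4],[0,-0.1,0,0,0,0,0.4],[0,-0.1,0,0,0,0,0.4],[0,-0.1,0,0,0,0,0.4],[0,-0.1,0,0,0,0,0.4],[0,-0.1,0,0,0,0,0.4],[0,-0.07,0,0,0,0,0.4],[0,-0.04,0,0,0,0,0.4],[0,0,0,0,0,0,0.4]]]'
python3 g.py 19.4 -3 20;python3 b.py 9
```

```text
clock: 12.15
position: [474.5, 67.1, 20.4]
ee_rot: [-0.0, 0.999, 0.053, 0.0]
force: [-0.8, -0.1, 0.0]
gripper_width: 0.602
t 12.15 pos [474.5  67.1  20.4] lane [ 5.9 -2.7] xang 6.05 tilt z [ 0.001  0.001 -1.   ] F [-0.8 -0.1  0. ] j [ 0.2   0.52 -0.53  2.14  0.47  0.59 -0.56] w 0.6019432275183509
tool shift (100mm) [ 0.003 -0.134  0.005]
side s 111.8 lat 27.3 wh 36.0 50.8 yaw -1.04 px [272. 162.] n 203 z 55.4
top s 76.8 lat -0.2 wh 119.4 90.6 yaw 0.03 px [296. 244.] n 2321 z 55.9
```

View pics/top9.png

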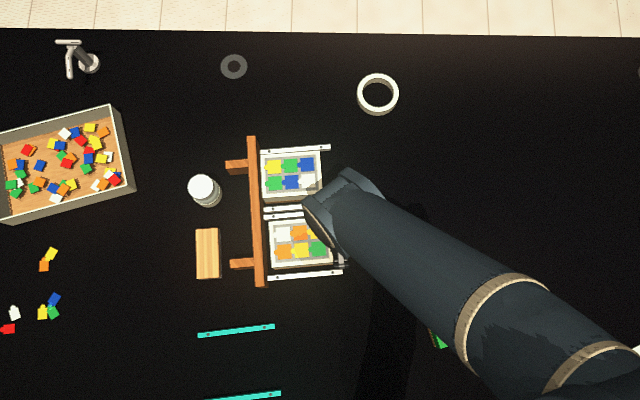

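```bash
python3 -m pendant '[[[0,-0.05,0,0,0,0,0.4],[0,-0.04,0,0,0,0,0.4],[0,-0.02,0,0,0,0,0.4],[0,-0.01,0,0,0,0,0.4],[0,0,0,0,0,0,0.4]]]'; python3 -m pendant '[[[0,-0.01,0,0,0,0,0.4],[0,0,0,0,0,0,0.4]]]'
python3 g.py;python3 b.py 10
```

```text
clock: 12.88
position: [473.1, 78.3, 20.3]
ee_rot: [0.0, 0.999, 0.053, 0.0]
force: [0.6, -2.6, 1.3]
gripper_width: 0.597
clock: 13.12
position: [473.0, 79.2, 20.3]
ee_rot: [0.0, 0.999, 0.052, 0.0]
force: [-0.6, -3.3, 1.2]
gripper_width: 0.601
t 13.125 pos [473.   79.2  20.3] lane [18.2 -2.4] xang 6.02 tilt z [ 0. -0. -1.] F [-0.6 -3.3  1.2] j [ 0.17  0.52 -0.53  2.14  0.47  0.59 -0.59] w 0.6010397678712122
side s 127.4 lat 39.1 wh 57.7 52.5 yaw -1.23 px [268. 157.] n 280 z 55.5
top s 90.1 lat 0.1 wh 90.3 120.2 yaw -0.12 px [289. 246.] n 2274 z 55.9
```

```bash
python3 -m pendant '[[[0,-0.01,0,0,0,0,0.4],[0,0,0,0,0,0,0.4]]]'; python3 -m pendant '[[[0,-0.01,0,0,0,0,0.4],[0,0,0,0,0,0,0.4]]]'
```

```text
clock: 13.48
position: [472.9, 80.4, 20.4]
ee_rot: [-0.0, 0.999, 0.053, 0.0]
force: [-0.3, -2.9, 1.2]
gripper_width: 0.602
clock: 13.72
position: [472.9, 80.6, 20.3]
ee_rot: [0.001, 0.999, 0.052, -0.0]
force: [1.2, -5.5, 2.1]
gripper_width: 0.597
```

```bash
python3 -m pendant '[[[0,-0.01,0,0,0,0,0.4],[0,0,0,0,0,0,0.4]]]'; python3 -m pendant '[[[0,-0.01,0,0,0,0,0.4],[0,0,0,0,0,0,0.4],[0,0,0,0,0,0,0.4]]]'; python3 g.py; python3 b.py 11
```

```text
clock: 13.98
position: [472.8, 80.6, 20.3]
ee_rot: [0.001, 0.999, 0.052, -0.0]
force: [0.5, -6.3, 2.3]
gripper_width: 0.605
clock: 14.35
position: [472.8, 80.5, 20.3]
ee_rot: [0.002, 0.999, 0.052, -0.0]
force: [1.4, -8.6, 3.8]
gripper_width: 0.594
t 14.35 pos [472.8  80.5  20.3] lane [19.5 -2.4] xang 5.96 tilt z [-0.    -0.004 -1.   ] F [ 1.4 -8.6  3.8] j [ 0.16  0.52 -0.53  2.14  0.47  0.59 -0.6 ] w 0.5943868175484587
side s 128.7 lat 41.2 wh 57.8 52.2 yaw -6.45 px [268. 156.] n 272 z 55.4
top s 90.4 lat 0.2 wh 119.8 90.2 yaw 0.25 px [288. 246.] n 2232 z 55.8
```

The force rises while the tool no longer advances, at the predicted spot, so the box is home. I'll back away.

```bash
python3 -m pendant '[[[0,0.05,0,0,0,0,0.4],[0,0.2,0,0,0,0,0.4],[0,0.4,0,0,0,0,0.4],[0,0.4,0,0,0,0,0.4],[0,0,-0.4,0,0,0,0.4],[0,0,-0.4,0,0,0,0.4],[0,0,-0.4,0,0,0,0.4],[0,0,-0.4,0,0,0,0.4],[0,0.5,0,0,0,0,0.4],[0,0.5,0,0,0,0,0.4],[0,0.5,0,0,0,0,0.4],[0,0.5,0,0,0,0,0.4],[0,0,0,0,0,0,0.4]]]'; python3 g.py; python3 b.py 12
python3 - <<'E'
import numpy as np
from h import *
for n in ('side','top'):
    a=np.load(f'pics/{n}0.npz');b=np.load(f'pics/{n}12.npz'); print(n,'changed',(abs(a['p'].astype(int)-b['p'])>60).any(2).sum())
E
```

```text
clock: 16.08
position: [504.5, -223.7, 179.6]
ee_rot: [-0.0, 0.999, 0.049, 0.0]
force: [0.4, 0.3, 0.6]
gripper_width: 0.602
t 16.075 pos [ 504.5 -223.7  179.6] lane [-286.4   -2.6] xang 5.65 tilt z [ 0.001  0.    -1.   ] F [0.4 0.3 0.6] j [ 0.81  0.38 -0.59  1.86  0.26  0.97  0.2 ] w 0.601601453055786
side s 90.8 lat -0.0 wh 126.2 135.9 yaw 0.03 px [288. 166.] n 1873 z 55.4
top s 90.1 lat 0.0 wh 120.3 90.7 yaw 0.08 px [294. 242.] n 2878 z 55.8
side changed 25518
top changed 10340
```

View pics/top12.png

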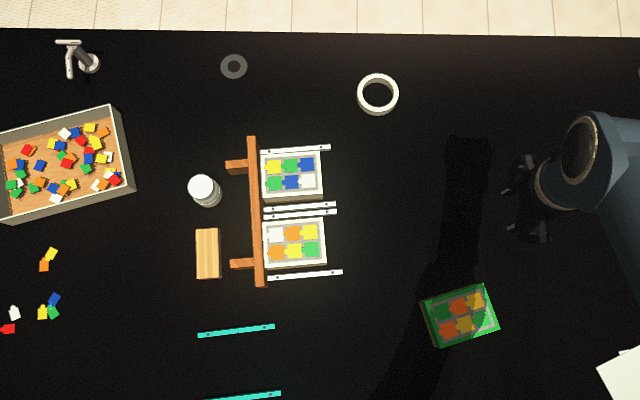

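View pics/side12.png

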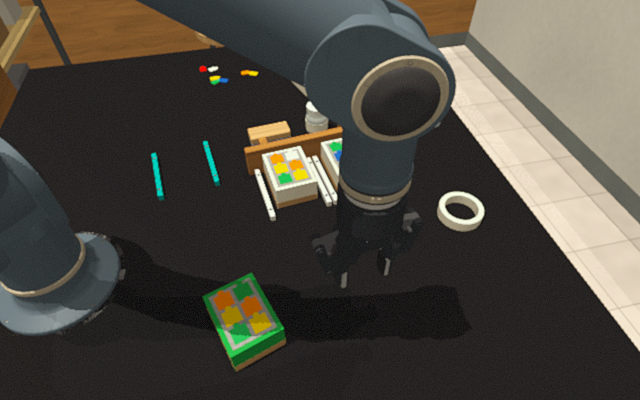

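The top view shows the box home at (294,242) against the end board (260,240), centred between the rails. The parked box, tape, jar and eraser look unmoved, and the gripper is clear.

```bash
python3 -c "
from cell import ctrl
print(ctrl.close_job())"
```

```text
the job is handed in; nothing more can be done
None
```

The puzzle box is fully home against the end board of the empty lane, and I handed the job in at about 16 s on the robot's clock.

**What I did:** I nudged the box sideways with the open fingers to centre and square it. Then I pushed it from behind with two fingers, corrected a 4 mm drift to one side before the mouth, and pushed it straight in. After it stopped at the board I backed off and lifted the gripper clear.

**Last checks, top view after backing off:**
- **Position:** the box centre is at x = 90.1 mm in the lane (90 is home), 0.0 mm off the centre line and 0.1° askew.
- **Rails:** about 12 mm of clearance each side at the end. Each check on the way in put the box within about 0.5 mm of the centre line.
- **At the board:** the tool stopped advancing as the force rose to about 9 N, at the predicted spot.
- **Other objects:** they look unmoved in the pictures; I did not measure them again.

**Checks that failed or disagreed:**
- The two cameras differ by about 3.5 mm in absolute position, so I averaged them.
- During the pushes from behind and at the end, the arm hid part of the box or the outline ran into the board in the side view. Those side-view numbers were not usable, so I relied on the top view.
- My before-and-after picture comparison was swamped by the arm and its shadow, so it showed nothing.

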